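# Seat the crept plug-ins on a game machine's control board

### The job

A control board from a game machine lies on the repair mat with four plug-ins in a row: two square relays and two oblong modules. One relay and one module have crept up out of their sockets, so that their pins show: press both straight down until they are fully home. The other two are already home: do not touch them.

Things in the scene. Friction and masses are not known exactly. Their poses are not given: they have to be found in the camera images.
- relay (a joint): How far the crept square relay has been pressed into its socket, in m: 0 = fully crept up (16 mm gap, brass pins showing above the socket), 0.016 = fully home against a hard stop. Starts at 0 to 0.003. It slides straight down only, against a steady friction of about 6 N, and stays where it is left.
- relay_top (a point): Centre of the flat top of the crept relay, a grey upright block 36 x 36 mm and 48 mm tall. Its z points up, its x across the row and its y along the row. This point is about 101 mm above the table (z = 0) when fully crept up and 85 mm when home. The row of four plug-ins runs along the board's long side, 78 mm from centre to centre, in an order that varies; all four share one yaw, within 20 degrees of square to the robot.
- module (a joint): How far the crept oblong module has been pressed into its socket, in m: 0 = fully crept up (16 mm gap, brass pins showing), 0.016 = fully home against a hard stop. Starts at 0 to 0.003. Slides straight down only, against a steady friction of about 6 N, and stays where it is left.
- module_top (a point): Centre of the flat top of the crept module, a black upright block 60 mm (its x, across the row) x 26 mm (its y, along the row) and 40 mm tall; z up. This point is about 89 mm above the table when fully crept up and 73 mm when home.
- relay_home: The other relay, the same shape, already home and not to be touched. The origin is the centre of its socket's underside, 15 mm above the table; its flat top is 70 mm above the origin; z up. Its socket is black, 46 x 46 x 22 mm.
- module_home: The other module, the same shape, already home and not to be touched. The origin is the centre of its socket's underside, 15 mm above the table; its flat top is 58 mm above the origin; z up. Its socket is white, 70 x 34 x 18 mm. Everything else on and around the board is lower than 50 mm.

How it is judged (in metres and radians):
At the end, for the whole second after the job is handed in: The crept relay and the crept module are both pressed home, each to within 3 mm of its stop (joint above 0.013) (value of joint each of relay, module above 0.013 m); the robot touches nothing.
It fails at once if the relay that is already home is touched (more than 2 N) (contact force between any of the fingers, the arm and relay_home above 2 N).
It fails at once if the module that is already home is touched (more than 2 N) (contact force between any of the fingers, the arm and module_home above 2 N).
It also fails if it takes over 32 s, if anything falls off the work surface, if the arm or the gripper's body presses on something with over 40 N, if the wrist force passes 120 N, or if a joint passes its speed limit or range.

### The arm

A 6-joint arm with a two-finger parallel gripper is mounted at the origin on the work surface. World frame = base frame: x ahead of the robot, y to its left, z up, the work surface at z = 0. Lengths are in mm, angles in rad, forces in N, time in s.
With the tool pointing down it reaches from about 400 to 925 mm from the base axis. Payload 12.5 kg.
Tool frame: the origin (TCP) lies at the centre of the arm's flange, where the gripper is bolted on; the fingertips stand 190 mm ahead of it and the grasp point (between the pads) lies 171 mm ahead of it; z points along the fingers, y is the line along which they close (so a half turn about z gives the same grasp; the last joint's range is limited). The gripper opens to 95 mm and grips with 3 to 60 N. Pads are 20 mm wide; open, the fingers measure 119 mm over their backs; the gripper's body (75 mm by 180 mm) begins 59 mm behind the grasp point.
Start: joints at [-1.42, 0.491, 1.559, -0, 1.092, -0.106], TCP at [158.761, -604.5, 404.761] pointing down, gripper open.
Joint ranges: [-3.1, 3.1], [-0.84, 2.19], [0.05, 2.79], [-1.13, 4.28], [0.06, 2.93], [-2.69, 2.69]. Speed limits (rad/s): [2.22, 2.22, 2.79, 3.14, 3.14, 3.14].

### API

Orientations are given as [roll, pitch, yaw] about the fixed x, y, z axes, in that order (R = Rz(yaw) Ry(pitch) Rx(roll)).
In Python, from cell import env, read_camera, search_frame, cut_out gives the robot as it stands. The module is installed in compiled form; this text tells all that it offers.
- The arm moves only by the tool move_arm, never from a script. Its argument "commands" is a list of rows, each a list of 3 entries, a list of its own where there are three numbers: the shift along the world's x, y, z normalised to -1 to 1, where 1 is 0.03 m, then the turn about the world's z normalised to -1 to 1, where 1 is 0.08 rad, then the opening, from -1 (shut) to 1 (fully open), so that 0 is half open. A call has 1 to 20 rows; each row shifts and turns the commanded pose from where the row before left it; what a row does not reach is not made up. A row lasts 1/12 s, in which the tool goes at most 41.7 mm and 7.16 degrees, less where a joint would pass 70% of its speed; a pose out of reach is approached as far as the arm can. A call with a number of a shift or a turn outside -1 to 1 is refused whole. A call with a gripper value outside its range is refused whole. The fingers move at their own pace and stop on an object; the grip force is fixed at half the most. Time passes only in rows, so rows that do not move let the fingers close. It gives the time, the measured TCP pose, the force, the opening and the grip force at its end, in the units of the state.
- env.state(): the state, without advancing time (a new reading comes with each control period).
- read_camera(name): name is "side" or "top"; returns a dict with "image" (480x640x3 uint8, red, green, blue), "fx", "fy", "cx", "cy" (pixels), "D" ([k1, k2, p1, p2, k3] as OpenCV has them; the pictures are not rectified), "rvec" (rotation vector, rad) and "tvec" (3), from world to camera coordinates, as OpenCV has them. Camera axes: x right, y down, z forward; pixel columns grow to the right and rows downward; lengths in mm; the calibration is good to about 2 mm. A picture is of the moment at which its call begins. There is no depth.
- env.job_done(): hands the job in; it is judged then, once.
Trained networks look in a picture, given as the dict that the camera call returned (one of the last four; its "shot" number tells which), for a name from the list of things; names that differ only in an ending like _2 or _b are one class to them, and where a whole thing is asked for, a point or a joint stands for the part that bears it (a point fixed in the world has none). Each returns a list of dicts, best first, with "confidence" (0 to 1); they miss things now and then, are a little off and sometimes report something else, mostly with a low value. They report only what shows in the picture. A call takes as long as a camera call.
- search_frame(thing, picture): "at" ([column, row] in pixels, amid what is visible of it).
- cut_out(thing, picture): "region" (480x640 bool, what is visible of it) and "at" ([column, row] in pixels, amid what is visible of it).
The state is a dict: "t": time; "joints": joint angles; "qvel": joint speeds; "tau": joint torques, N m; "eef_pos": TCP position; "tcp_rot": TCP orientation; "ft_force": force on the tool from outside, world axes, zero at the start; "moment": the same for the moment, N m; "opening": opening from 0.0 (shut) to 1.0 (fully open); "grip_force": force on a finger pad.
Only numpy, scipy, OpenCV 4.12 (cv2) and the standard library are available. Lean on these libraries where they do the work, as an engineer would, in place of code of your own. Each camera call takes 0.05 s, during which the arm holds its last target. There are 200 camera calls.

## Working session

There is one attempt and no reset: what is moved stays moved. The work goes in short steps, Python scripts to look and compute and a tool call to move; the robot and the scene stay as the last step left them, time stands still between calls to the robot, and variables do not carry over. Pictures are saved under pics/ and viewed, at most 10 in all, crops included, and the job is handed in when it is done.

Besides the shell and the picture viewer there is one more tool, called as a command line: name --argument value ..., lists and objects as JSON in quotes. move_arm: Moves the arm, as the interface text tells. Its arguments: {"type":"object","properties":{"commands":{"type":"array","items":{"type":"array"}}},"required":["commands"]}

```bash
mkdir -p pics; cat > h.py <<'E'
import numpy as np, cv2
from cell import env, read_camera, search_frame, cut_out
def ray(p,px):
    K=np.array([[p['fx'],0,p['cx']],[0,p['fy'],p['cy']],[0,0,1.]])
    u=cv2.undistortPoints(np.array([[px]],float),K,np.array(p['D'],float))[0,0]
    R=cv2.Rodrigues(np.array(p['rvec'],float))[0]; t=np.array(p['tvec'],float).ravel()
    return -R.T@t, R.T@np.array([u[0],u[1],1])
def atz(p,px,z):
    c,d=ray(p,px); return c+d*(z-c[2])/d[2]
def proj(p,X):
    K=np.array([[p['fx'],0,p['cx']],[0,p['fy'],p['cy']],[0,0,1.]])
    return cv2.projectPoints(np.array(X,float).reshape(-1,1,3),np.array(p['rvec'],float),np.array(p['tvec'],float),K,np.array(p['D'],float))[0][:,0]
E
python3 - <<'E'
from h import *
for n in('top','side'):
    p=read_camera(n); cv2.imwrite(f'pics/{n}0.png',p['image'][:,:,::-1])
    print(n,'cam at',ray(p,[320,240])[0].round())
    for th,z in(('relay',90),('module',80),('relay_top',100),('module_top',88),('relay_home',85),('module_home',73)):
        for r in search_frame(th,p)[:3]: print(th,np.round(r['at']),round(r['confidence'],2),atz(p,r['at'],z).round())
print(env.state())
E
```

```text
top cam at [475.  41. 733.]
module [321. 232.] 0.72 [600.  32.  80.]
relay_top [427. 232.] 0.85 [ 597. -114.  100.]
module_top [322. 228.] 0.94 [605.  31.  88.]
relay_home [266. 230.] 0.72 [604. 111.  85.]
module_home [372. 234.] 0.6 [600. -41.  73.]
side cam at [ 328. -267.  592.]
relay [411. 327.] 0.81 [ 598. -129.   90.]
module [329. 256.] 0.61 [604.  29.  80.]
relay_top [410. 326.] 0.75 [ 593. -131.  100.]
module_top [333. 258.] 0.65 [601.  17.  88.]
relay_home [295. 235.] 0.83 [591.  87.  85.]
module_home [367. 300.] 0.56 [595. -57.  73.]
{'t': 0.7, 'joints': array([-1.41962824e+00,  4.90848261e-01,  1.55891778e+00,  8.27448649e-06,
        1.09167731e+00, -1.05612700e-01]), 'qvel': array([-4.63304616e-04, -1.48195170e-03,  9.00342584e-04,  1.11555310e-03,
       -3.97516333e-05,  3.73439595e-04]), 'tau': array([-2.17465487e-03, -6.12349176e+01, -2.58406824e+01,  6.92380965e-02,
        4.46432841e-02, -3.61299385e-05]), 'eef_pos': array([ 158.74284145, -604.48967695,  404.78696791]), 'tcp_rot': array([3.14144341e+00, 8.43672411e-06, 2.56776971e-01]), 'ft_force': array([ 0.44868922, -0.04670243,  0.96691852]), 'moment': array([-0.02971247, -0.04474774,  0.03321284]), 'grip_force': 0.0, 'opening': 1.0010792961860917}
```

View pics/top0.png

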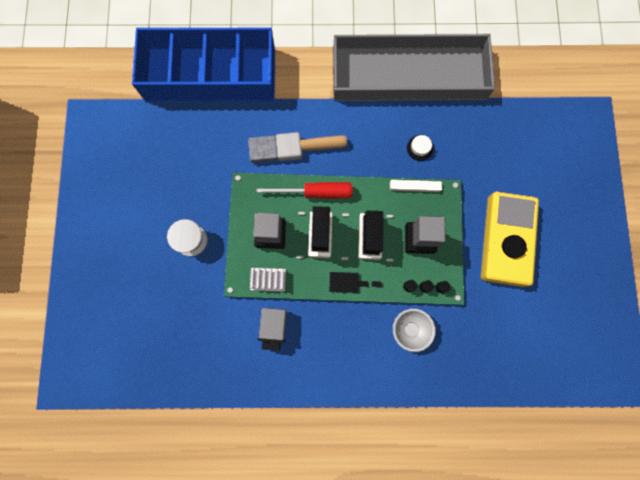

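View pics/side0.png

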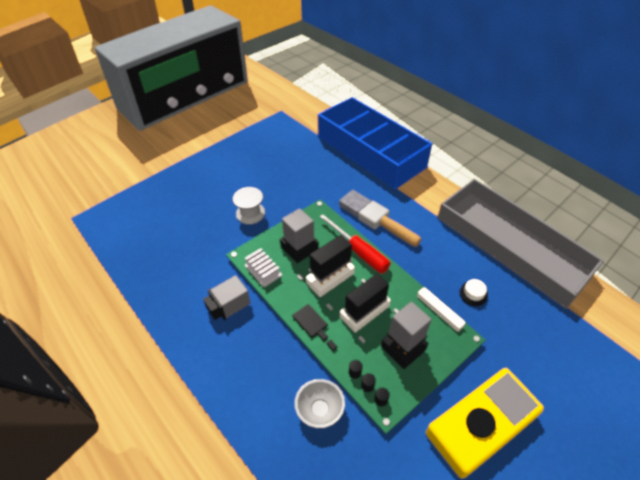

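Top view: the relays are at (268,228) and (429,232), the modules at (321,230) and (372,234). The right relay looks raised; I need enlarged crops to tell which module is.

```bash
python3 - <<'E'
import cv2,numpy as np
s=cv2.imread('pics/side0.png')[200:365,270:440]; t=cv2.imread('pics/top0.png')[190:280,240:460]
cv2.imwrite('pics/c_side.png',cv2.resize(s,None,fx=3.5,fy=3.5,interpolation=cv2.INTER_CUBIC))
cv2.imwrite('pics/c_top.png',cv2.resize(t,None,fx=3.6,fy=3.6,interpolation=cv2.INTER_CUBIC))
E
```

```text
(no output)
```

View pics/c_side.png

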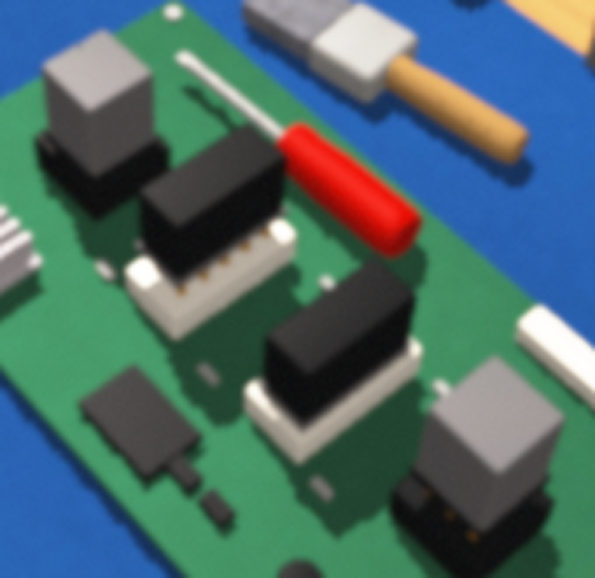

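View pics/c_top.png

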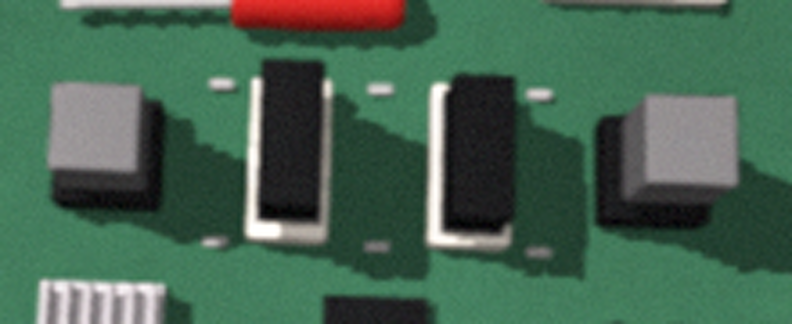

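Brass pins show under the left module (side, full image ≈(331,250)) and the right relay (≈(411,318)). The others sit flush. I'll triangulate all four tops from the corner centres.

```bash
python3 - <<'E'
from h import *
t=read_camera('top'); s=read_camera('side')
D={'relay':((690,141),(495,414),99),'module':((291,134),(213,175),87),'relay_home':((96,127),(97,70),85),'module_home':((481,146),(340,317),73)}
P={}
for n,(a,b,z) in D.items():
    a=np.array(a)/3.6+[240,190]; b=np.array(b)/3.5+[270,200]
    c1,d1=ray(t,a); c2,d2=ray(s,b)
    k=np.linalg.lstsq(np.c_[d1,-d2],c2-c1,rcond=None)[0]
    x,y=c1+k[0]*d1,c2+k[1]*d2
    P[n]=atz(t,a,z); print(n,'tri',((x+y)/2).round(1),'gap',np.linalg.norm(x-y).round(1),'top@z',P[n].round(1),'side@z',atz(s,b,z).round(1))
v=P['relay_home']-P['relay']; print(v,np.hypot(*v[:2])/3, 'yaw',np.arctan2(-v[0],v[1]))
E
```

```text
relay tri [ 602.5 -122.8   97.1] gap 3.2 top@z [ 600.8 -121.4   99. ] side@z [ 603.  -124.1   99. ]
module tri [608.7  32.3  85.4] gap 4.0 top@z [606.6  33.3  87. ] side@z [609.7  30.6  87. ]
relay_home tri [612.1 110.1  83.9] gap 3.9 top@z [610.1 110.9  85. ] side@z [613.3 108.5  85. ]
module_home tri [606.1 -44.8  69.7] gap 3.0 top@z [604.2 -43.6  73. ] side@z [605.8 -46.8  73. ]
[  9.36775268 232.26089969 -14.        ] 77.48324572756587 yaw -0.04031103816485257
```

move_arm --commands '[[[0.74,0.8,-0.15],-0.186,-1],[[0.74,0.8,-0.15],-0.186,-1],[[0.74,0.8,-0.15],-0.186,-1],[[0.74,0.8,-0.15],-0.186,-1],[[0.74,0.8,-0.15],-0.186,-1],[[0.74,0.8,-0.15],-0.186,-1],[[0.74,0.8,-0.15],-0.186,-1],[[0.74,0.8,-0.15],-0.186,-1],[[0.74,0.8,-0.15],-0.186,-1],[[0.74,0.8,-0.15],-0.186,-1],[[0.74,0.8,-0.15],-0.186,-1],[[0.74,0.8,-0.15],-0.186,-1],[[0.74,0.8,-0.15],-0.186,-1],[[0.74,0.8,-0.15],-0.186,-1],[[0.74,0.8,-0.15],-0.186,-1],[[0.74,0.8,-0.15],-0.186,-1],[[0.74,0.8,-0.15],-0.186,-1],[[0.74,0.8,-0.15],-0.186,-1],[[0.74,0.8,-0.15],-0.186,-1],[[0.74,0.8,-0.15],-0.186,-1]]'

```text
t: 2.47
eef_pos: [603.7, -123.1, 314.6]
tcp_rot: [3.141, -0.0, -0.041]
ft_force: [0.5, -1.1, 0.3]
opening: 0.004
grip_force: 0.0
```

move_arm --commands '[[[0,0,-0.35],0,-1],[[0,0,-0.35],0,-1],[[0,0,-0.12],0,-1],[[0,0,-0.12],0,-1],[[0,0,-0.12],0,-1],[[0,0,-0.12],0,-1],[[0,0,-0.12],0,-1],[[0,0,0],0,-1],[[0,0,0],0,-1]]'

```text
t: 3.22
eef_pos: [602.3, -125.5, 275.9]
tcp_rot: [3.141, 0.0, -0.042]
ft_force: [0.4, -0.3, -1.0]
opening: 0.008
grip_force: 0.0
```

```bash
python3 - <<'E'
from h import *
s=read_camera('side'); cv2.imwrite('pics/s1.png',cv2.resize(s['image'][200:365,270:490,::-1],None,fx=3.5,fy=3.5,interpolation=cv2.INTER_CUBIC))
q=env.state(); print(q['eef_pos'],q['ft_force'],q['moment'])
E
```

```text
[ 602.42017535 -125.35437235  275.99200327] [-0.36747518 -0.71997277  0.21201308] [0.0458509  0.03676277 0.01937828]
```

View pics/s1.png

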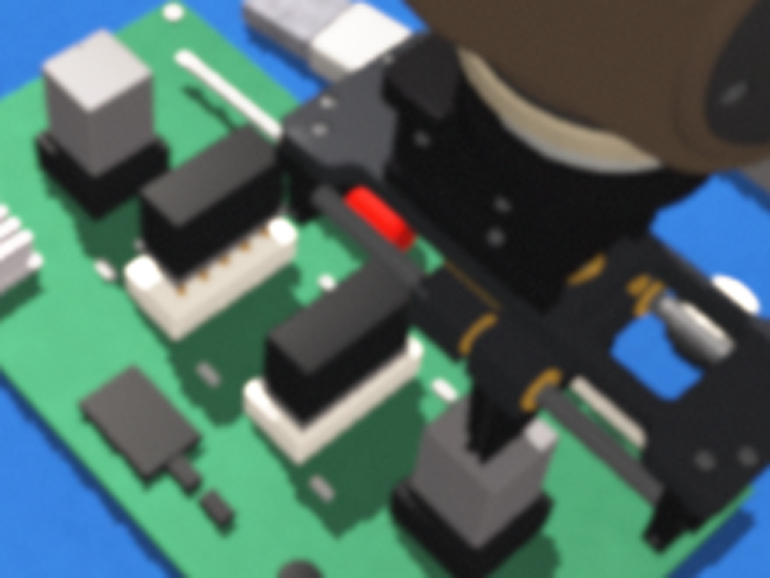

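The relay is down and no pins show at crop (470,525). I'll press a bit further to feel the stop.

move_arm --commands '[[[0,0,-0.05],0,-1],[[0,0,-0.05],0,-1]]'

```text
t: 3.43
eef_pos: [602.6, -125.2, 275.1]
tcp_rot: [3.14, -0.001, -0.041]
ft_force: [-11.3, 0.4, 40.0]
opening: 0.007
grip_force: 19.5
```

Hard stop felt at 85 mm (40 N), so the relay is home. Next is the module.

move_arm --commands '[[[0,0,0.6],0,-1],[[0,0,0.7],0,-1],[[0.03,0.75,0],0,-1],[[0.03,0.75,0],0,-1],[[0.03,0.75,0],0,-1],[[0.03,0.75,0],0,-1],[[0.03,0.75,0],0,-1],[[0.03,0.75,0],0,-1],[[0.03,0.75,0],0,-1],[[0,0,0],0,-1],[[0,0,0],0,-1]]'

```text
t: 4.35
eef_pos: [609.0, 33.6, 311.7]
tcp_rot: [3.141, 0.0, -0.039]
ft_force: [-0.3, -0.4, 0.8]
opening: 0.004
grip_force: 0.0
```

move_arm --commands '[[[0,-0.04,-0.45],0,-1],[[0,0,-0.45],0,-1],[[0,0,-0.12],0,-1],[[0,0,-0.12],0,-1],[[0,0,-0.12],0,-1],[[0,0,-0.12],0,-1],[[0,0,-0.12],0,-1],[[0,0,-0.11],0,-1],[[0,0,0],0,-1],[[0,0,0],0,-1]]'

```text
t: 5.18
eef_pos: [609.2, 31.4, 263.9]
tcp_rot: [3.142, -0.001, -0.041]
ft_force: [-0.0, -1.0, -0.3]
opening: 0.007
grip_force: 0.0
```

move_arm --commands '[[[0,0,-0.05],0,-1],[[0,0,-0.03],0,-1]]'

```text
t: 5.35
eef_pos: [609.3, 31.6, 263.2]
tcp_rot: [3.141, -0.002, -0.041]
ft_force: [-8.9, -2.0, 29.9]
opening: 0.002
grip_force: 14.9
```

Stop felt at 73 mm. I'll retract straight up, then back clear of the cameras' view.

move_arm --commands '[[[0,0,0.6],0,-1],[[0,0,1],0,-1],[[0,0,1],0,-1],[[0,0,1],0,-1],[[0,0,1],0,-1],[[-0.5,-1,0],0,-1],[[-0.5,-1,0],0,-1],[[-0.5,-1,0],0,-1],[[-0.5,-1,0],0,-1],[[-0.5,-1,0],0,-1],[[-0.5,-1,0],0,-1],[[-0.5,-1,0],0,-1],[[-0.5,-1,0],0,-1],[[-0.5,-1,0],0,-1],[[-0.5,-1,0],0,-1],[[0,-1,0],0,-1],[[0,-1,0],0,-1],[[0,-1,0],0,-1],[[0,0,0],0,-1],[[0,0,0],0,-1]]'

```text
t: 7.02
eef_pos: [458.7, -359.4, 398.8]
tcp_rot: [-3.141, 0.0, -0.043]
ft_force: [-0.1, 1.3, -0.4]
opening: 0.003
grip_force: 0.0
```

```bash
python3 - <<'E'
from h import *
t=read_camera('top');s=read_camera('side')
a=cv2.resize(t['image'][190:280,240:460,::-1],(600,245)); b=cv2.resize(s['image'][200:365,270:490,::-1],(480,355))
o=np.zeros((600,600,3),np.uint8); o[:245]=a; o[245:,:480]=b
cv2.imwrite('pics/end.png',o); q=env.state(); print(q['t'],q['eef_pos'],q['ft_force'])
E
```

```text
7.1167 [ 458.96575313 -357.6909157   399.01043882] [ 0.27993815 -0.85781698 -0.35153676]
```

View pics/end.png

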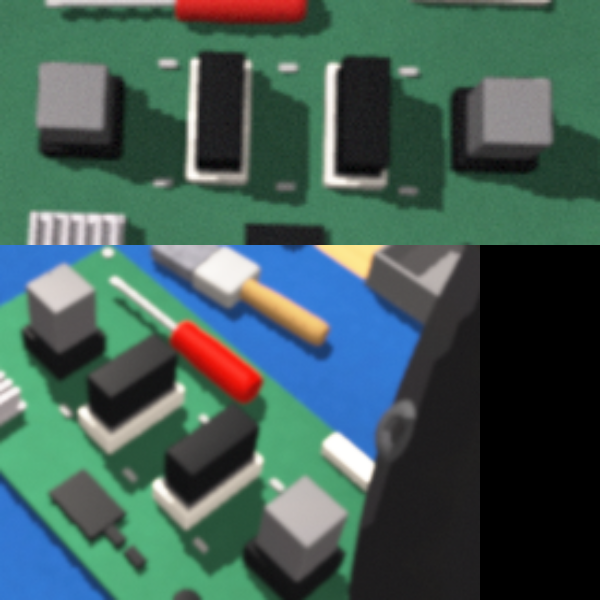

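Both are seated: no pins show at the module (130,400) or the relay (300,545), and the arm is clear.

```bash
python3 -c "
from cell import env
print(env.job_done())"
```

```text
the job is handed in; nothing more can be done
None
```

The crept relay and module are both pressed home against their stops (felt at 85 mm and 73 mm), no touch on the two home ones was seen, and the job was handed in at about 7 s; the hand-in returned no verdict.

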